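# Line up the solvent bottles by height

## Task

Stand the four amber bottles in the bottle rack in order of height: the tallest on the cork pad next to the high end cheek, then shorter and shorter, with the shortest on the pad next to the low lip at the other end. Centre each bottle on its pad, upright, without dropping or tipping any, and leave the brush jar where it stands.

Things in the scene. Friction and masses are not known exactly. Their poses are not given: they have to be found in the camera images.
- slim_tall_mid (a point): Centre (half-way up, on the axis) of the tall slim bottle: loose, upright, round, amber glass with a blank white paper label and a brass-coloured screw cap; 128 mm high in all. Its body is a straight cylinder 44 mm in diameter from the foot up to 98 mm, then a shoulder, and the top 18 mm are the cap, 27 mm in diameter. z points up along its axis. At the start it stands on the bench (z = 0).
- broad_mid (a point): Centre (half-way up, on the axis) of the broad-bodied bottle: loose, upright, round, amber glass with a blank white paper label and a brass-coloured screw cap; 108 mm high in all. Its body is a straight cylinder 54 mm in diameter from the foot up to 78 mm, then a shoulder, and the top 18 mm are the cap, 27 mm in diameter. z points up along its axis. At the start it stands on the bench (z = 0).
- slim_small_mid (a point): Centre (half-way up, on the axis) of the small slim bottle: loose, upright, round, amber glass with a blank white paper label and a brass-coloured screw cap; 88 mm high in all. Its body is a straight cylinder 38 mm in diameter from the foot up to 58 mm, then a shoulder, and the top 18 mm are the cap, 25 mm in diameter. z points up along its axis. At the start it stands on the bench (z = 0).
- squat_jar_mid (a point): Centre (half-way up, on the axis) of the squat wide-mouthed jar: loose, upright, round, amber glass with a blank white paper label and a brass-coloured screw cap; 66 mm high in all. Its body is a straight cylinder 56 mm in diameter from the foot up to 46 mm, then a shoulder, and the top 18 mm are the cap, 50 mm in diameter. z points up along its axis. At the start it stands on the bench (z = 0).
- pad1: One of four equal round cork pads, 60 mm in diameter and 2 mm thick, fixed in a straight row on the plywood board of the bottle rack, 90 mm from one to the next. Origin at the centre of its underside, 18 mm above the bench, so its upper face is 20 mm above the bench. The y axis lies along the row, x across it. The pads' numbers say nothing of their order along the row.
- pad2: One of four equal round cork pads, 60 mm in diameter and 2 mm thick, fixed in a straight row on the plywood board of the bottle rack, 90 mm from one to the next. Origin at the centre of its underside, 18 mm above the bench, so its upper face is 20 mm above the bench. The y axis lies along the row, x across it. The pads' numbers say nothing of their order along the row.
- pad3: One of four equal round cork pads, 60 mm in diameter and 2 mm thick, fixed in a straight row on the plywood board of the bottle rack, 90 mm from one to the next. Origin at the centre of its underside, 18 mm above the bench, so its upper face is 20 mm above the bench. The y axis lies along the row, x across it. The pads' numbers say nothing of their order along the row.
- pad4: One of four equal round cork pads, 60 mm in diameter and 2 mm thick, fixed in a straight row on the plywood board of the bottle rack, 90 mm from one to the next. Origin at the centre of its underside, 18 mm above the bench, so its upper face is 20 mm above the bench. The y axis lies along the row, x across it. The pads' numbers say nothing of their order along the row.
- high_cheek: High, thick wooden end cheek, fixed at either end of the rack: 80 mm across the row (x), 22 mm along it (y), 80 mm high, top 98 mm above the bench; origin at the centre of its underside, on the row's line, 65 mm from the nearest pad's centre. At the other end a low lip, 8 mm thick, top 36 mm above the bench. The rack's fixed board: 80 mm across, 430 mm long, 18 mm thick.
- brush_jar: Bystander: a loose white ceramic jar, 72 mm in diameter and 100 mm high, with brushes standing in it up to 210 mm high, on the left side of the bench. Origin at the centre of its underside. Not to be moved.
Mind the look-alikes: they are no part of the job. What is shaped like the part that bears slim_tall_mid but red is not meant.

How it is judged:
At the end, for the whole second after the job is handed in: Counted from the high cheek, the 128, 108, 88 and 66 mm bottles stand on pads one to four, centred within 12 mm, upright within 0.08 rad, foot within 5 mm of the pad in height, released and at rest; the brush jar is within 20 mm of its start (horizontal distance between slim_tall_mid and high_cheek between 0.035 and 0.095 m and (horizontal distance between slim_tall_mid and pad1 below 0.012 m or horizontal distance between slim_tall_mid and pad2 below 0.012 m or horizontal distance between slim_tall_mid and pad3 below 0.012 m or horizontal distance between slim_tall_mid and pad4 below 0.012 m) and height (world z) of slim_tall_mid between 0.079 and 0.089 m and angle between each of slim_tall_mid, broad_mid, slim_small_mid, squat_jar_mid's own z axis and vertical below 0.08 rad and linear speed of each of slim_tall, broad, slim_small, squat_jar below 0.02 m/s and angular speed of each of slim_tall, broad, slim_small, squat_jar below 0.1 rad/s and horizontal distance between broad_mid and high_cheek between 0.125 and 0.185 m and (horizontal distance between broad_mid and pad1 below 0.012 m or horizontal distance between broad_mid and pad2 below 0.012 m or horizontal distance between broad_mid and pad3 below 0.012 m or horizontal distance between broad_mid and pad4 below 0.012 m) and height (world z) of broad_mid between 0.069 and 0.079 m and horizontal distance between slim_small_mid and high_cheek between 0.215 and 0.275 m and (horizontal distance between slim_small_mid and pad1 below 0.012 m or horizontal distance between slim_small_mid and pad2 below 0.012 m or horizontal distance between slim_small_mid and pad3 below 0.012 m or horizontal distance between slim_small_mid and pad4 below 0.012 m) and height (world z) of slim_small_mid between 0.059 and 0.069 m and horizontal distance between squat_jar_mid and high_cheek between 0.305 and 0.365 m and (horizontal distance between squat_jar_mid and pad1 below 0.012 m or horizontal distance between squat_jar_mid and pad2 below 0.012 m or horizontal distance between squat_jar_mid and pad3 below 0.012 m or horizontal distance between squat_jar_mid and pad4 below 0.012 m) and height (world z) of squat_jar_mid between 0.048 and 0.058 m and distance of brush_jar from where it was at the start of the episode below 0.02 m); the robot touches nothing.
It fails at once if a bottle is tipped over (angle between any of slim_tall_mid, broad_mid, slim_small_mid, squat_jar_mid's own z axis and vertical above 0.6 rad).
It fails at once if a bottle is dropped (falls free from more than about 25 mm) ((linear speed of slim_tall above 0.7 m/s and contact force between the fingers and slim_tall below 0.05 N) or (linear speed of broad above 0.7 m/s and contact force between the fingers and broad below 0.05 N) or (linear speed of slim_small above 0.7 m/s and contact force between the fingers and slim_small below 0.05 N) or (linear speed of squat_jar above 0.7 m/s and contact force between the fingers and squat_jar below 0.05 N)).
It fails at once if the brush jar is pushed away or tipped (distance of brush_jar from where it was at the start of the episode above 0.02 m or angle between brush_jar's own z axis and vertical above 0.3 rad).
It also fails if it takes over 112 s, if anything falls off the work surface, if the arm or the gripper's body presses on something with over 40 N, if the wrist force passes 120 N, or if a joint passes its speed limit or range.

## Robot

A 7-joint arm with a two-finger parallel gripper is mounted at the origin on the work surface. World frame = base frame: x ahead of the robot, y to its left, z up, the work surface at z = 0. Lengths are in m, angles in rad, forces in N, time in s.
With the tool pointing down it reaches from about 0.4 to 0.85 m from the base axis. Payload 6.9 kg.
Tool frame: the origin (TCP) lies midway between the tips of the shut fingers; the grasp point (between the pads) lies behind it (ctrl.pinch_z is the z of the grasp point in the tool frame, in m); z points along the fingers, y is the direction in which the jaws open and shut (so a half turn about z gives the same grasp; the last joint's range is limited). The gripper opens to 85 mm and grips with 20 to 120 N. Pads are 22 mm wide; open, the fingers measure 114 mm over their backs; the gripper's body (76 mm by 85 mm) begins 54 mm behind the grasp point. The pads swing forward as they close: fully open they stand 13 mm farther back than shut.
Start: joints at [-1.129, 0.507, -0.238, 1.5, 0.126, 1.149, -0.155], TCP at [0.207, 0.59, 0.231] pointing down, gripper open.
Joint ranges: [-3.08, 3.08], [-0.24, 2.05], [-1.43, 1.35], [0, 2.5], [-1.52, 4.66], [0.17, 1.96], [-2.89, 2.89]. Speed limits (rad/s): [2.39, 2.39, 3.14, 3.14, 3.14, 3.14, 3.14].

## Interface

Orientations are given as a unit quaternion [w, x, y, z].
In Python, from station import ctrl, get_state, vision, ticket, models gives the robot as it stands. Calls block until the motion is done:
- ctrl.movep(position, orientation): joint-space move of the TCP to a pose.
- ctrl.movel(position, frame=None, max_speed=0.15): straight line of the TCP; frame=None keeps the orientation; max_speed is the mean speed in m/s.
- ctrl.set_joints(angles): joint-space move.
- ctrl.ungrasp() and ctrl.close_gripper(force=None): open the fingers fully, or close them until they stop; force is the grip in N (None keeps the last).
- ctrl.pause(seconds).
- ctrl.ik(position, orientation): joint angles nearest the present ones, or None.
- get_state(): the state.
- vision.grab_frame(name): name is "scene" or "top" or "wrist"; returns (picture, depth): 420x560x3 uint8, blue, green, red; 420x560 float32, m along the optical axis (not along the pixel's ray), 0 where there is no reading.
- vision.camera_info(name): a dict with "mtx" (3x3 intrinsics, pixels), "R" (3x3) and "t" (3): a world point X has camera coordinates R X + t; the wrist camera has in their place "hand_eye" (4x4, takes a point from camera to tool coordinates, whose origin is the TCP and whose axes are the flange's). Camera axes: x right, y down, z forward; pixel columns grow to the right and rows downward; lengths in m; the calibration is good to about 2 mm. A picture is of the moment at which its call begins: read the wrist's pose just before it. camera_info takes no time and is no camera call.
A pose or a line that the arm cannot do raises ctrl.Unreachable and nothing moves.
- ticket.close_job(): hands the job in, once; it reports no verdict.
Trained networks look in the newest picture that a camera, given by its name, has taken for a name from the list of things; names that differ only in an ending like _2 or _b are one class to them, and where a whole thing is asked for, a point or a joint stands for the part that bears it (a point fixed in the world has none). Each returns a list of dicts, best first, with "p" (0 to 1); they miss things now and then, are a little off and sometimes report something else, mostly with a low value. They report only what shows in the picture. A call takes as long as a camera call. They do not tell look-alikes from the thing itself.
- models.recognise(camera, target): "point" ([column, row] in pixels, amid what is visible of it).
- models.masks_of(camera, target): "mask" (420x560 bool, what is visible of it) and "point" ([column, row] in pixels, amid what is visible of it).
The state is a dict: "time": time; "qpos": joint angles; "qd": joint speeds; "tau": joint torques, N m; "tcp_pos": TCP position; "eef_rot": TCP orientation; "contact_force": force on the tool from outside, world axes, zero at the start; "wrist_torque": the same for the moment, N m; "width": finger opening in m.
Only numpy, scipy, OpenCV 4.12 (cv2) and the standard library are available. Lean on these libraries where they do the work, as an engineer would, in place of code of your own. Each camera call takes 0.05 s, during which the arm holds its last target.

## Working session

There is one attempt and no reset: what is moved stays moved. The work goes in short steps, each a Python script; the robot and the scene stay as the last script left them, time stands still between calls to the robot, and variables do not carry over. Pictures are saved under pics/ and viewed, and the job is handed in when it is done.

```bash
ls; mkdir -p pics
python3 - <<'E'
from station import ctrl, get_state, vision
import cv2,numpy as np
np.set_printoptions(precision=4,suppress=True)
for n in ["scene","top"]:
    p,d=vision.grab_frame(n); cv2.imwrite(f"pics/{n}0.png",p); i=vision.camera_info(n); print(n,i)
    np.save(f"pics/{n}0_d.npy",d)
print(vision.camera_info("wrist"),ctrl.pinch_z,get_state())
E
```

```text
pics
scene {'mtx': array([[535.8501,   0.    , 273.3342],
       [  0.    , 535.8501, 212.0248],
       [  0.    ,   0.    ,   1.    ]]), 'R': array([[-0.2039,  0.979 ,  0.0008],
       [ 0.5231,  0.1096, -0.8452],
       [-0.8275, -0.172 , -0.5345]]), 't': array([-0.0023, -0.2419,  1.5803])}
top {'mtx': array([[530.7003,   0.    , 279.6268],
       [  0.    , 530.7003, 208.5308],
       [  0.    ,   0.    ,   1.    ]]), 'R': array([[-0.0277, -0.9996,  0.0034],
       [-0.9979,  0.0274, -0.0583],
       [ 0.0582, -0.005 , -0.9983]]), 't': array([0.0991, 0.5413, 1.3584])}
{'mtx': array([[290.0203,   0.    , 278.8851],
       [  0.    , 290.0203, 205.4593],
       [  0.    ,   0.    ,   1.    ]]), 'hand_eye': array([[ 0.0001, -0.963 , -0.2694,  0.0677],
       [ 1.    ,  0.0001, -0.0002,  0.0011],
       [ 0.0002, -0.2694,  0.963 , -0.1429],
       [ 0.    ,  0.    ,  0.    ,  1.    ]])} -0.0187 {'time': 0.1, 'qpos': array([-1.1285,  0.5083, -0.2375,  1.501 ,  0.1257,  1.1489, -0.1548]), 'qd': array([ 0.0013, -0.0024, -0.0009, -0.0033,  0.0002,  0.0017, -0.0011]), 'tau': array([ -0.0054, -62.1834,  -2.1946, -25.0203,   0.0126,   0.0079,
         0.    ]), 'tcp_pos': array([0.2065, 0.5894, 0.2305]), 'eef_rot': array([-0.0001,  0.1676,  0.9859, -0.0008]), 'contact_force': array([-0.0496, -0.336 , -0.0579]), 'wrist_torque': array([-0.0197, -0.0055,  0.014 ]), 'width': 0.08562095025962246}
```

View pics/scene0.png

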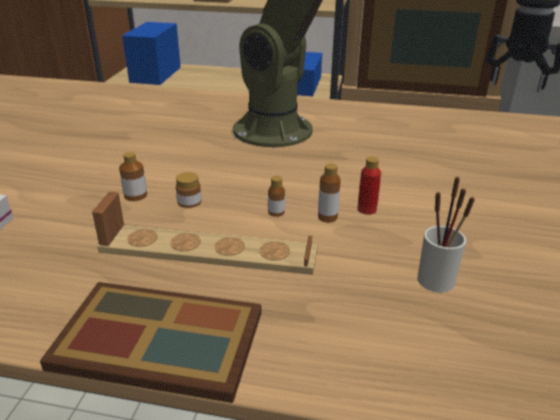

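View pics/top0.png

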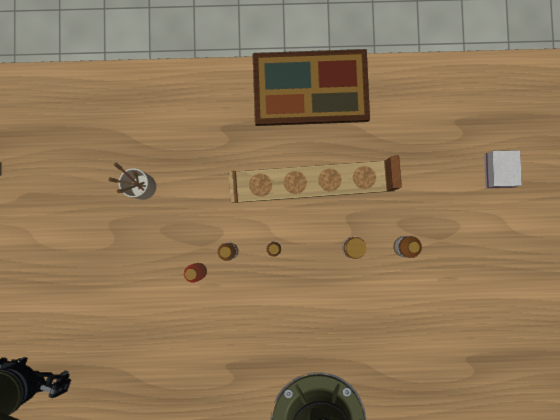

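```bash
cat > h.py <<'E'
from station import ctrl, get_state, vision, ticket, models
import cv2,numpy as np
np.set_printoptions(precision=4,suppress=True)
def ray(cam,px,z):
    i=vision.camera_info(cam); R=i["R"];t=i["t"]
    c=-R.T@t; d=R.T@np.linalg.inv(i["mtx"])@np.array([px[0],px[1],1.])
    return c+d*(z-c[2])/d[2]
def cloud(cam,d):
    i=vision.camera_info(cam); v,u=np.mgrid[:d.shape[0],:d.shape[1]]
    P=np.stack([u,v,np.ones_like(u)],-1)@np.linalg.inv(i["mtx"]).T*d[...,None]
    return (P-i["t"])@i["R"]
E
python3 - <<'E'
from h import *
dtop=np.load("pics/top0_d.npy"); p,_=vision.grab_frame("top"); C=cloud("top",dtop)
H=dict(slim_tall_mid=.128,broad_mid=.108,slim_small_mid=.088,squat_jar_mid=.066,pad1=.02,pad2=.02,pad3=.02,pad4=.02,high_cheek=.098,brush_jar=.1)
for cam in["top","scene"]:
  img,d=vision.grab_frame(cam);C=cloud(cam,d)
  for n,h in H.items():
    if n in("pad2","pad3","pad4"):continue
    for r in models.masks_of(cam,n)[:5]:
        m=r["mask"]; Q=C[m]; Q=Q[d[m]>0]; z=Q[:,2]
        top=Q[z>h-.006]
        mm=m&(C[...,2]>h-.006)&(d>0)
        px=np.argwhere(mm).mean(0)[::-1] if mm.any() else r["point"]
        print(cam,n,round(r["p"],2),np.array(r["point"]),m.sum(),"zmax",round(np.percentile(z,98),3),"n",len(top),"med",Q.mean(0), (top.max(0)+top.min(0))/2 if len(top) else "", "ray",ray(cam,px,h)[:2])
E
```

```text
top slim_tall_mid 0.89 [197.5 273.7] 333 zmax 0.133 n 102 med [0.3919 0.293  0.0993] [0.3885 0.2994 0.1295] ray [0.3886 0.2994]
top slim_tall_mid 0.52 [228.9 249.1] 318 zmax 0.133 n 97 med [0.4407 0.2134 0.0976] [0.438  0.2165 0.1289] ray [0.4385 0.2167]
top broad_mid 0.64 [406.8 247.4] 546 zmax 0.112 n 98 med [ 0.438  -0.2274  0.0725] [ 0.437  -0.2351  0.1085] ray [ 0.4376 -0.2344]
top slim_small_mid 0.75 [275.6 247.9] 162 zmax 0.093 n 81 med [0.4421 0.103  0.0764] [0.4423 0.1021 0.0893] ray [0.442  0.1025]
top slim_small_mid 0.22 [296.5 181.5] 370 zmax 0.027 n 0 med [0.6106 0.0424 0.0208]  ray [0.605  0.0412]
top squat_jar_mid 0.95 [354.8 247.4] 428 zmax 0.072 n 315 med [ 0.4385 -0.0967  0.0583] [ 0.4387 -0.1013  0.0672] ray [ 0.4386 -0.1014]
top squat_jar_mid 0.39 [405.  246.9] 516 zmax 0.112 n 399 med [ 0.4378 -0.2267  0.076 ] [ 0.4378 -0.234   0.0873] ray [ 0.4375 -0.2358]
top pad1 0.78 [362.6 177.4] 404 zmax 0.026 n 400 med [ 0.6191 -0.136   0.0209] [ 0.6192 -0.1368  0.0213] ray [ 0.6191 -0.1361]
top pad1 0.73 [329.6 179. ] 401 zmax 0.027 n 398 med [ 0.6148 -0.0457  0.0207] [ 0
[... 1530 characters left out ...]
99] [ 0.6231 -0.139   0.0192] ray [ 0.6231 -0.138 ]
scene pad1 0.61 [272.2 250.8] 464 zmax 0.022 n 462 med [0.611  0.1305 0.0196] [0.6115 0.1304 0.019 ] ray [0.6117 0.1307]
scene pad1 0.56 [185.4 245. ] 408 zmax 0.022 n 406 med [ 0.6203 -0.0474  0.0197] [ 0.6202 -0.048   0.0195] ray [ 0.6208 -0.0472]
scene high_cheek 0.95 [105.  219.1] 1168 zmax 0.099 n 291 med [ 0.6358 -0.1964  0.0671] [ 0.6248 -0.2022  0.0966] ray [ 0.6305 -0.1994]
scene high_cheek 0.37 [133.1 179.8] 988 zmax 0.108 n 113 med [ 0.4555 -0.2281  0.056 ] [ 0.4434 -0.2346  0.1014] ray [ 0.4372 -0.2378]
scene brush_jar 0.98 [444.4 249.8] 3302 zmax 0.198 n 1161 med [0.6198 0.4389 0.0829] [0.6165 0.4381 0.154 ] ray [0.5535 0.4518]
```

```bash
python3 -c "
import cv2
a=cv2.imread('pics/scene0.png')[140:280,90:400];cv2.imwrite('pics/crop0.png',cv2.resize(a,None,fx=2.5,fy=2.5,interpolation=2))"
```

```text
(no output)
```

View pics/crop0.png

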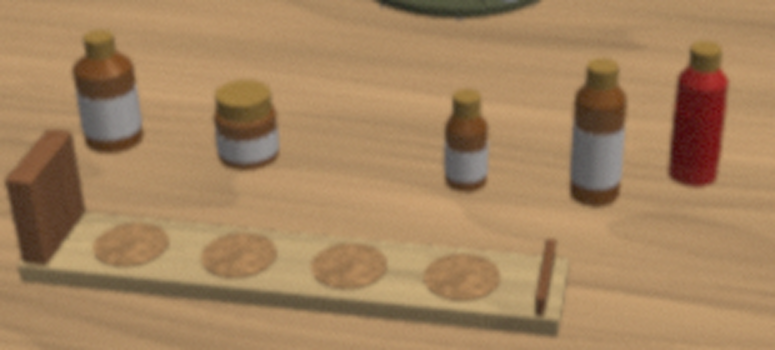

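The look-alikes are the amber tall bottle (scene 329,193; top 228,250) and a red one (scene 369,187; top 195,272). The amber bottle with the white label and brass cap is the one meant, and the crop confirms it. The high cheek is at the −y end, at scene (105,220). Next I check reachability.

```bash
cat >> h.py <<'E'
c0=np.array([.6152,-.0025]);u=np.array([-.0427,.9991])
PADS=[c0+k*u for k in(-.135,-.045,.045,.135)]
# name: bottle xy, tcp z at grasp, pad
B=dict(slim_tall=((.440,.2165),.060,0),broad=((.440,-.235),.040,1),slim_small=((.4437,.102),.021,2),squat_jar=((.4403,-.102),.008,3))
def quat(flip):
    a=(np.arctan2(u[1],u[0])+(np.pi if flip else 0))/2
    return np.array([0,np.cos(a),np.sin(a),0])
LIFT=.16
E
python3 - <<'E'
from h import *
for f in(0,1):
  print(f,quat(f))
  for n,(xy,z,k) in B.items():
    for p,zz in((xy,z),(xy,z+LIFT),(PADS[k],z+.02),(PADS[k],z+LIFT)):
      j=ctrl.ik([*p,zz],quat(f)); print(n,zz,j)
E
```

```text
0 [0.     0.6918 0.722  0.    ]
slim_tall 0.06 [-0.5713  0.527   0.0936  2.0654 -0.0896  0.5528 -0.3713]
slim_tall 0.22 [-0.6179  0.3101  0.1488  1.8654 -0.0549  0.97   -0.4024]
slim_tall 0.08 [ 0.0224  0.6802  0.2649  1.6589 -0.2245  0.8324  0.4255]
slim_tall 0.22 [-0.048   0.5542  0.3877  1.4917 -0.2209  1.139   0.4226]
broad 0.04 [ 0.093   0.6311  0.5345  2.0644 -0.5686  0.5923  1.0691]
broad 0.2 [-0.1481  0.4626  0.8777  1.8819 -0.422   0.994   0.9574]
broad 0.06 [-0.106   0.6811  0.2369  1.7244 -0.2158  0.7616  0.2794]
broad 0.2 [-0.1638  0.5372  0.3307  1.5692 -0.1909  1.0671  0.2587]
slim_small 0.021 [-0.338   0.5651  0.0851  2.1862 -0.1187  0.3945 -0.1137]
slim_small 0.181 [-0.4424  0.3069  0.2146  2.0062 -0.0868  0.8369 -0.1367]
slim_small 0.041 [-0.2371  0.6989  0.2111  1.7505 -0.2074  0.714   0.1259]
slim_small 0.181 [-0.288   0.544   0.2919  1.6069 -0.176   1.0166  0.0996]
squat_jar 0.008 [ 0.1179  0.5883  0.0817  2.2039 -0.1311  0.3538  0.3517]
squat_jar 0.168 [-0.1309  0.3363  0.4084  2.0343 -0.1828  0.8052  0.427 ]
squat_jar 0.028 [-0.3406  0.7209  0.1452  1.7335 -0.14
[... 591 characters left out ...]
694  1.7176  0.4937  0.85    2.7707]
broad 0.2 [-0.5481  0.7744  1.1511  1.5741 -0.7298  1.2793 -2.3827]
slim_small 0.021 [ 0.0769  0.6046 -0.5272  2.1811  0.6295  0.5073  2.2476]
slim_small 0.181 [ 0.1306  0.3322 -0.5464  1.9995  0.2239  0.868   2.6469]
slim_small 0.041 [ 0.2471  0.7493 -0.5992  1.7437  0.5515  0.823   2.5715]
slim_small 0.181 [ 0.2271  0.571  -0.5543  1.5996  0.331   1.0661  2.7665]
squat_jar 0.008 [ 0.4953  0.6195 -0.4765  2.1993  0.6434  0.46    2.6902]
squat_jar 0.168 [-0.5742  0.5474  1.1532  2.0386 -0.6197  0.9601 -2.1932]
squat_jar 0.028 [ 0.1061  0.7812 -0.6129  1.7272  0.5849  0.8236  2.4044]
squat_jar 0.168 [ 0.112   0.6088 -0.6156  1.5912  0.3869  1.0661  2.576 ]
```

```bash
cat >> h.py <<'E'
q=quat(0)
def st(tag):
    s=get_state(); print(tag,round(s["time"],2),s["tcp_pos"],"w",round(s["width"],4),"F",s["contact_force"])
    return s
def pick(n,force=30):
    (x,y),z,k=B[n]
    ctrl.movep([x,y,z+.145],q); st("above")
    ctrl.movel([x,y,z],max_speed=.1); st("at")
    ctrl.close_gripper(force); st("closed")
    p,d=vision.grab_frame("scene"); cv2.imwrite(f"pics/grip_{n}.png",p)
def lift(n):
    (x,y),z,k=B[n]
    ctrl.movel([x,y,z+.02],max_speed=.05); st("lift")
    ctrl.movel([x,y,z+LIFT],max_speed=.15); st("up")
    p,d=vision.grab_frame("scene"); cv2.imwrite(f"pics/lift_{n}.png",p)
E
python3 - <<'E'
from h import *
pick("slim_tall")
E
```

```text
above 2.57 [0.4397 0.2182 0.205 ] w 0.0852 F [ 0.3968 -0.1213 -0.4321]
at 4.17 [0.4403 0.2167 0.0605] w 0.0856 F [ 0.275   0.1289 -0.309 ]
closed 4.62 [0.44   0.2166 0.0603] w 0.0435 F [-2.0254 -0.8036  6.0692]
```

View pics/grip_slim_tall.png

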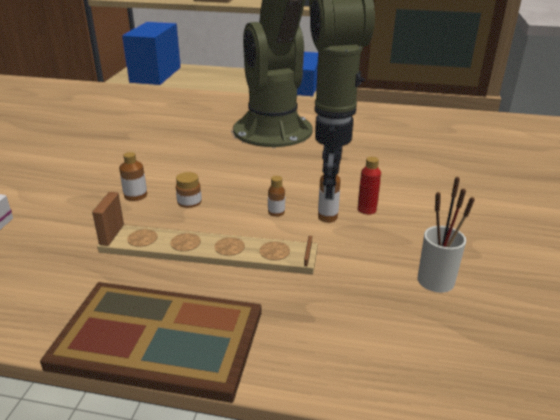

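The gripper holds the amber tall bottle at (329,195), with a width of 43.5 mm, which matches its 44 mm body. Next I lift it, carry it across and lower it.

```bash
cat >> h.py <<'E'
def carry(n):
    (x,y),z,k=B[n]; px,py=PADS[k]
    ctrl.movel([px,py,z+LIFT],max_speed=.15); st("over")
    ctrl.movel([px,py,z+.03],max_speed=.12); st("near")
    p,d=vision.grab_frame("scene"); cv2.imwrite(f"pics/near_{n}.png",p[100:300,60:360].repeat(2,0).repeat(2,1))
def down(n):
    (x,y),z,k=B[n]; px,py=PADS[k]
    F0=get_state()["contact_force"][2]
    h=.026
    while h>.016:
        ctrl.movel([px,py,z+h],max_speed=.02); s=get_state()
        if abs(s["contact_force"][2]-F0)>3: break
        h-=.001
    st(f"down h={h:.3f} F0={F0:.2f}")
def release(n):
    (x,y),z,k=B[n]; px,py=PADS[k]
    ctrl.ungrasp(); ctrl.pause(.2); st("open")
    ctrl.movel([px,py,z+.08],max_speed=.06)
    ctrl.movel([px,py,z+LIFT],max_speed=.15); st("clear")
E
python3 - <<'E'
from h import *
lift("slim_tall"); carry("slim_tall")
E
```

```text
lift 5.22 [0.4401 0.2166 0.0802] w 0.0436 F [-0.3634 -0.3898 -1.8702]
up 6.31 [0.4395 0.2162 0.2192] w 0.0432 F [ 0.0039  0.7357 -3.4688]
over 9.16 [ 0.6209 -0.1368  0.2201] w 0.0433 F [-0.2607 -0.4746 -2.0029]
near 10.39 [ 0.6215 -0.1376  0.0908] w 0.0431 F [-0.1017 -0.1506 -2.8429]
```

View pics/near_slim_tall.png

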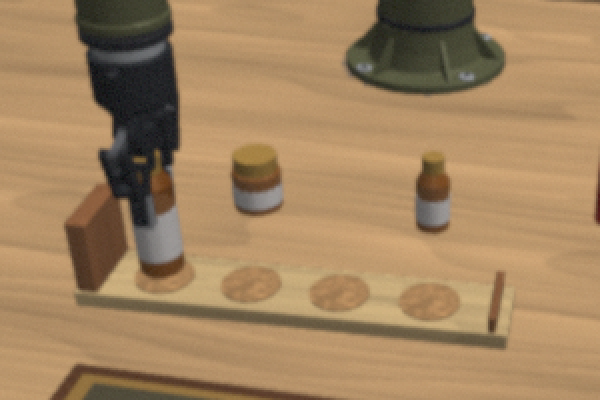

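The bottle hangs upright about 10 mm above the cheek-side pad, at crop (163,275). Next I lower it and release.

```bash
cat >> h.py <<'E'
def check(n):
    H=dict(slim_tall=.128,broad=.108,slim_small=.088,squat_jar=.066)[n]+.02
    for cam in("top","scene"):
        img,d=vision.grab_frame(cam);C=cloud(cam,d);cv2.imwrite(f"pics/chk_{n}_{cam}.png",img)
        m=(d>0)&(abs(C[...,2]-H)<.007)&(C[...,0]>.55)&(C[...,0]<.69)&(abs(C[...,1])<.185)
        k=B[n][2]; m&=np.hypot(C[...,0]-PADS[k][0],C[...,1]-PADS[k][1])<.045
        Q=C[m]; print(cam,len(Q),"cap centre",(Q.max(0)+Q.min(0))/2 if len(Q) else "","pad",PADS[k])
E
python3 - <<'E'
from h import *
down("slim_tall"); release("slim_tall")
E
```

```text
down h=0.020 F0=-1.83 12.29 [ 0.6211 -0.1374  0.0804] w 0.0431 F [-1.2691 -1.1339  2.4506]
open 12.98 [ 0.621  -0.1374  0.08  ] w 0.0856 F [ 0.3081  0.9637 -0.0771]
clear 14.82 [ 0.6205 -0.1371  0.2191] w 0.0854 F [ 0.4171 -0.5482 -0.6225]
```

```bash
python3 - <<'E'
from h import *
pick("broad"); check("slim_tall")
E
python3 -c "
import cv2
a=cv2.imread('pics/chk_slim_tall_top.png')[120:300,180:460];b=cv2.imread('pics/chk_slim_tall_scene.png')[130:290,60:340]
cv2.imwrite('pics/c1.png',cv2.resize(cv2.vconcat([a,b]),None,fx=1.7,fy=1.7))"
```

```text
above 15.66 [ 0.4416 -0.2344  0.185 ] w 0.0855 F [-0.0239  0.1923  0.0393]
at 17.26 [ 0.4403 -0.2352  0.0405] w 0.0852 F [-0.0961 -0.7457 -0.6043]
closed 17.66 [ 0.44   -0.2351  0.0405] w 0.0536 F [-1.1927  1.3235  3.9768]
top 104 cap centre [ 0.6198 -0.136   0.1479] pad [ 0.621  -0.1374]
scene 119 cap centre [ 0.6223 -0.1369  0.1457] pad [ 0.621  -0.1374]
```

View pics/c1.png

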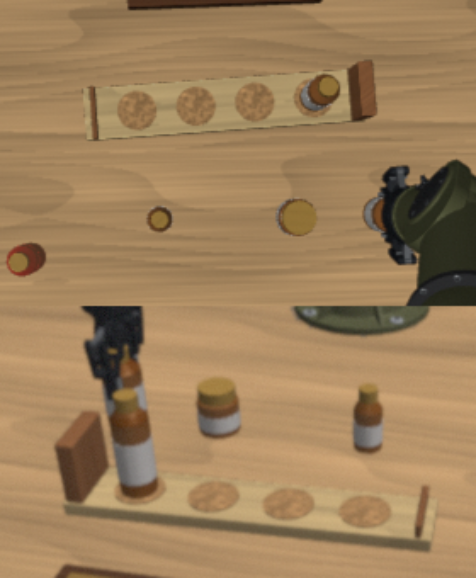

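The tall bottle stands upright on the cheek-side pad, and both cameras put it within about 1.5 mm of centre. The broad bottle is gripped at 53.6 mm. Next I carry the broad bottle and fetch the small one.

Run:
```python
from h import *
n="broad"
s=0
lift(n)
if get_state()["width"]<.045: raise SystemExit("lost")
carry(n);down(n)
```

```text
lift 18.36 [ 0.4401 -0.235   0.0602] w 0.0535 F [-0.5747 -0.5829 -3.1636]
up 19.44 [ 0.4395 -0.2347  0.1992] w 0.0532 F [ 1.9119  0.0551 -3.6122]
over 21.36 [ 0.6167 -0.0484  0.2001] w 0.0533 F [ 0.6036 -0.3329 -3.4039]
near 22.59 [ 0.6177 -0.0476  0.0708] w 0.0533 F [-0.6755  0.3653 -2.6478]
down h=0.020 F0=-2.04 24.49 [ 0.6172 -0.0475  0.0606] w 0.0529 F [-2.7484 -0.0996  4.5005]
```

View pics/near_broad.png

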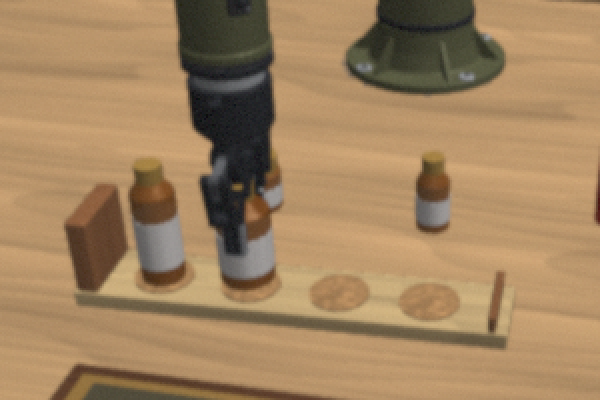

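The broad bottle is upright and touching the second pad, at crop (250,285). Next I release it and grip the small one.

Run:
```python
from h import *
release("broad")
pick("slim_small"); check("broad"); check("slim_tall")
```

```text
open 25.12 [ 0.6171 -0.0475  0.06  ] w 0.0853 F [ 0.2953  0.1049 -0.2725]
clear 26.95 [ 0.6166 -0.0473  0.1991] w 0.0851 F [-0.627  -0.2157 -0.1289]
above 27.88 [0.445  0.1014 0.1661] w 0.0856 F [ 0.8738 -0.5532 -0.3228]
at 29.48 [0.444  0.1021 0.0214] w 0.0857 F [-0.4624  0.3177  0.0525]
closed 29.98 [0.4437 0.102  0.0213] w 0.037 F [-0.5535  0.0456  5.4218]
top 100 cap centre [ 0.6162 -0.0473  0.1281] pad [ 0.6171 -0.0475]
scene 119 cap centre [ 0.6204 -0.0483  0.1256] pad [ 0.6171 -0.0475]
top 106 cap centre [ 0.6196 -0.1361  0.1482] pad [ 0.621  -0.1374]
scene 120 cap centre [ 0.6229 -0.1387  0.1456] pad [ 0.621  -0.1374]
```

View pics/chk_broad_scene.png

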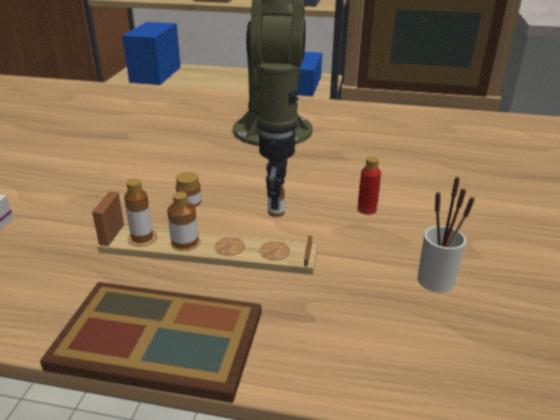

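The tall (138,212) and broad (183,222) bottles stand on pads one and two. The small one at (276,200) is gripped at 37 mm, so I carry it to pad three.

Run:
```python
from h import *
n="slim_small"
lift(n)
if get_state()["width"]<.03: raise SystemExit("lost")
carry(n);down(n)
```

```text
lift 30.77 [0.4439 0.1021 0.0413] w 0.0371 F [ 0.9584 -0.4837 -1.3983]
up 31.86 [0.4431 0.1019 0.1802] w 0.0372 F [ 0.0543 -0.4644 -0.8398]
over 33.26 [0.6127 0.0429 0.1809] w 0.0367 F [ 0.6162  0.0151 -0.6626]
near 34.49 [0.6138 0.0425 0.0518] w 0.0375 F [-0.1759  0.043  -1.0877]
down h=0.020 F0=-1.26 36.39 [0.6135 0.0425 0.0414] w 0.037 F [-1.1522 -0.3501  3.9717]
```

View pics/near_slim_small.png

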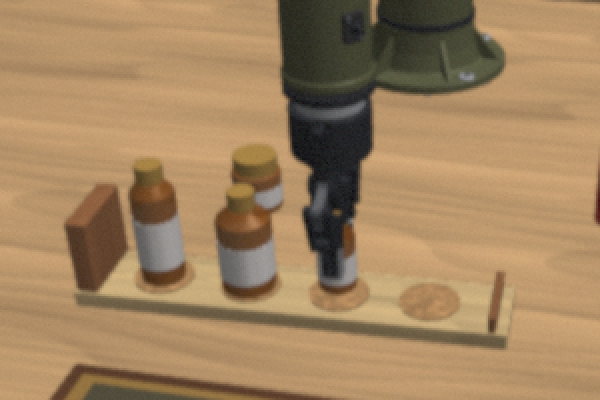

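The small bottle is upright and touching pad three, at crop (338,290). Next I release it and pick the squat jar.

Run:
```python
from h import *
release("slim_small")
pick("squat_jar"); check("slim_small")
```

```text
open 37.12 [0.6133 0.0425 0.041 ] w 0.0856 F [ 0.6401 -0.2265  0.1456]
clear 38.96 [0.6128 0.0425 0.1802] w 0.0857 F [ 0.0218 -0.6829 -0.1207]
above 39.87 [ 0.4418 -0.1013  0.153 ] w 0.0856 F [-0.043   0.0337 -0.1128]
at 41.47 [ 0.4406 -0.1021  0.0084] w 0.0851 F [ 0.7903  0.0403 -0.3797]
closed 41.86 [ 0.4403 -0.102   0.0085] w 0.055 F [-1.4852  0.8869  4.7054]
top 82 cap centre [0.6127 0.0429 0.1079] pad [0.6133 0.0425]
scene 108 cap centre [0.6165 0.042  0.1057] pad [0.6133 0.0425]
```

View pics/grip_squat_jar.png

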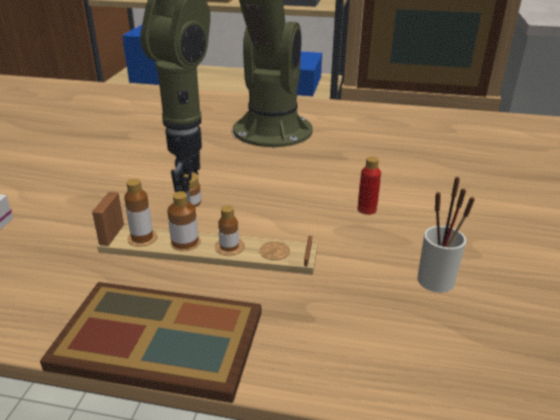

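The small bottle stands on pad three at (229,233). The jar at (188,190) is gripped at 55 mm, so I carry it to the last pad at (275,250).

Run:
```python
from h import *
n="squat_jar"
lift(n)
if get_state()["width"]<.045: raise SystemExit("lost")
carry(n);down(n)
```

```text
lift 42.56 [ 0.4405 -0.102   0.0283] w 0.0548 F [ 1.2523 -0.7288 -1.2956]
up 43.64 [ 0.4397 -0.1019  0.1672] w 0.0547 F [-0.0121 -0.7262 -1.7997]
over 45.77 [0.6092 0.1316 0.1681] w 0.0548 F [-0.6754 -0.1044 -2.2034]
near 47.0 [0.61   0.1324 0.0388] w 0.0551 F [ 0.4351 -0.3948 -1.6966]
down h=0.020 F0=-1.63 48.9 [0.6096 0.1324 0.0286] w 0.0549 F [-2.1523 -0.4081  4.9407]
```

View pics/near_squat_jar.png

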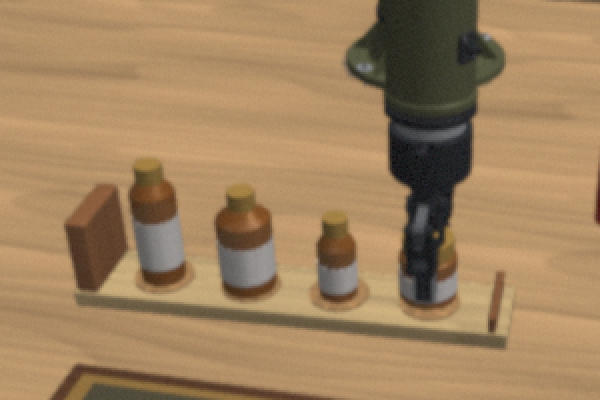

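The jar is upright and touching the last pad, at crop (430,295). Next I release it, withdraw and check all four.

```bash
python3 - <<'E'
from h import *
release("squat_jar")
ctrl.movep([.42,.0,.25],q); ctrl.pause(.3); st("home")
for n in B: print(n); check(n)
for cam in("top","scene"):
    img,d=vision.grab_frame(cam);C=cloud(cam,d)
    for r in models.masks_of(cam,"brush_jar")[:1]: print(cam,r["p"],C[r["mask"]&(d>0)].mean(0))
E
python3 -c "
import cv2
a=cv2.imread('pics/chk_squat_jar_top.png')[120:300,80:460];b=cv2.imread('pics/chk_squat_jar_scene.png')[130:300,90:470]
cv2.imwrite('pics/c2.png',cv2.resize(cv2.vconcat([a,b]),None,fx=1.65,fy=1.65))"
```

```text
open 49.52 [0.6094 0.1324 0.028 ] w 0.0853 F [-0.1665 -0.3596  0.1028]
clear 51.35 [0.6089 0.1324 0.1672] w 0.0855 F [-0.4157  0.4365  0.4988]
home 52.62 [0.4204 0.0004 0.2495] w 0.0852 F [-0.414   0.4192  0.6747]
slim_tall
top 104 cap centre [ 0.6196 -0.1367  0.1485] pad [ 0.621  -0.1374]
scene 117 cap centre [ 0.6234 -0.1385  0.1462] pad [ 0.621  -0.1374]
broad
top 100 cap centre [ 0.616  -0.0472  0.1279] pad [ 0.6171 -0.0475]
scene 121 cap centre [ 0.6186 -0.0488  0.1261] pad [ 0.6171 -0.0475]
slim_small
top 84 cap centre [0.6126 0.0429 0.1084] pad [0.6133 0.0425]
scene 107 cap centre [0.6155 0.0418 0.1058] pad [0.6133 0.0425]
squat_jar
top 321 cap centre [0.6087 0.1322 0.0861] pad [0.6094 0.1324]
scene 369 cap centre [0.6114 0.1307 0.0838] pad [0.6094 0.1324]
top 0.82 [0.6122 0.4392 0.0717]
scene 0.88 [0.6264 0.4375 0.0829]
```

View pics/c2.png

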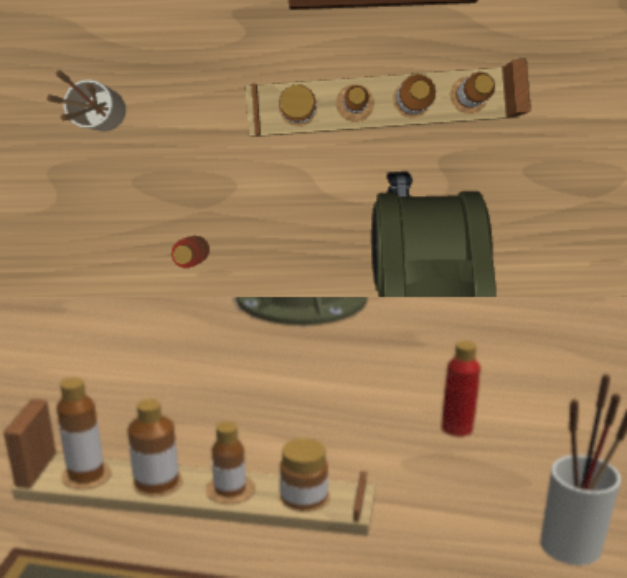

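All four bottles stand upright in height order from the cheek, at crop (80,430), (153,445), (228,460) and (303,472). The arm is clear of everything.

Run:
```python
from h import *
ticket.close_job(); st("closed")
```

```text
the job is handed in; nothing more can be done
the job is handed in; nothing more can be done
```

The four amber bottles are on the rack in height order from the high cheek: 128, 108, 88 and 66 mm. I handed the job in at about 53 s on the robot's clock. The hand-in itself reported no verdict.

- **Placing:** each bottle was gripped by its body, lowered until it touched its pad, and released. None was dropped or tipped.
- **Centring:** in the last check, both cameras put every cap centre within about 3 mm of its pad centre. The two cameras disagree with each other by 3–4 mm because of calibration.
- **Heights and tilt:** cap heights are within about 3 mm of what bottles standing on the pads should read, and all four look upright. I did not measure tilt separately.
- **Brush jar:** it looks untouched. The top camera's reading agrees within 1 mm with the start. The scene camera's average is about 7 mm off in x, probably because its mask changed; the limit is 20 mm.
- **Red bottle:** the look-alike was left where it was.

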